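# Snap the pocket torch into its charging cradle

## Robot

A 6-joint arm with a two-finger parallel gripper is mounted at the origin on a cart in front of the work surface, level with it; the furniture and walls round the work are solid. World frame = base frame: x ahead of the robot, y to its left, z up, the work surface at z = 0. Lengths are in m, angles in rad, forces in N, time in s.
With the tool pointing down it reaches from about 0.425 to 0.925 m from the base axis. Payload 12.5 kg.
Tool frame: the origin (TCP) lies midway between the tips of the shut fingers; the grasp point (between the pads) lies arm.grip_depth behind it (arm.grip_depth is the distance from the TCP to the grasp point, in m); z points along the fingers, y is the line along which they close (so a half turn about z gives the same grasp; the last joint's range is limited). The gripper opens to 85 mm and grips with 20 to 120 N. Pads are 22 mm wide; open, the fingers measure 114 mm over their backs; the gripper's body (76 mm by 85 mm) begins 54 mm behind the grasp point. The pads swing forward as they close: fully open they stand 13 mm farther back than shut.
Start: joints at [-1.238, 0.491, 1.559, -0, 1.092, -0.106], TCP at [0.266, -0.566, 0.231] pointing down, gripper open.
Joint ranges: [-3.1, 3.1], [-0.84, 2.19], [0.05, 2.79], [-1.13, 4.28], [0.06, 2.93], [-2.69, 2.69]. Speed limits (rad/s): [2.22, 2.22, 2.79, 3.14, 3.14, 3.14].

## Interface

Orientations are given as a 3x3 rotation matrix whose columns are the frame's x, y, z axes.
In Python, from rig import arm gives the robot as it stands.
- The arm moves only by the tool play_rows, never from a script. Its argument "increments" is text: rows parted by semicolons, each of 6 numbers parted by spaces: the shift along the tool's x, y, z in m, then the turn, a rotation vector about the tool's x, y, z in rad. A call has 1 to 8 rows; each row shifts and turns the commanded pose from where the row before left it, along the tool's axes as they then stand; what a row does not reach is not made up. A row lasts 1/8 s, in which the tool goes at most 62.5 mm and 10.7 degrees, less where a joint would pass 70% of its speed; a pose out of reach is approached as far as the arm can. A call is refused whole if a number of a shift passes 0.0625 or a number of a turn 0.188, either way. A call with a gripper value outside its range is refused whole. "jaw" is the opening, from -1 (shut) to 1 (fully open), so that 0 is half open, set as the call begins (left out, the last holds). The fingers move at their own pace and stop on an object; "newtons" is the grip in N (left out, the last holds). Time passes only in rows, so rows that do not move let the fingers close. It gives the time, the measured TCP pose, the force, the opening and the grip force at its end, in the units of the state.
- arm.state(): the state, without advancing time (a new reading comes with each control period).
- arm.snapshot(name): name is "scene" or "side" or "wrist"; returns a dict with "frame" (480x640x3 uint8, red, green, blue), "camera_matrix" (3x3 intrinsics, pixels), "R" (3x3) and "t" (3): a world point X has camera coordinates R X + t. Camera axes: x right, y down, z forward; pixel columns grow to the right and rows downward; lengths in m; the calibration is good to about 2 mm. The wrist camera is an equidistant fisheye: a pixel r from the principal point sees the ray r / f radians off the axis. A picture is of the moment at which its call begins. There is no depth.
- arm.hand_in(): hands the job in; it is judged then, once.
The state is a dict: "t": time; "joint_positions": joint angles; "joint_vel": joint speeds; "tau": joint torques, N m; "eef_pos": TCP position; "eef_rot": TCP orientation; "wrist_force": force on the tool from outside, world axes, zero at the start; "moment": the same for the moment, N m; "width": opening from 0.0 (shut) to 1.0 (fully open); "grip_force": force on a finger pad.
Only numpy, scipy, OpenCV 4.12 (cv2) and the standard library are available. Lean on these libraries where they do the work, as an engineer would, in place of code of your own. Each camera call takes 0.05 s, during which the arm holds its last target. There are 200 camera calls.

## Task

Put the pocket torch back into its charging cradle: lay its round barrel across the two spring clips, roughly centred, and press it down gently until both clips have snapped around it and it sits fully home on its charging pins, then let go. Feel for the snap and never press on the cradle with more than about 30 N, because the cradle's height is adjustable and is not known exactly; leave the ink bottle, matchbox and eraser where they are.

Things in the scene. Friction and masses are not known exactly. Their poses are not given: they have to be found in the camera images.
- torch_mid (a point): aluminium pocket torch on the desk, 170 mm long, 90 g. Point: centre line, half-way along, 11 mm above the desk at the start; y runs along the torch (lens at +y; either way round fits the cradle). Round barrel, diameter 18 mm, over the middle 130 mm; each end has an eight-sided collar 20 mm long, 22 mm across flats, so it does not roll. Grasp across mid-barrel.
- cradle: black charging cradle fixed to the desk: base 70 x 150 x 8 mm, origin at the centre of its underside, y along it, the line in which the torch shall lie, z up. Two posts carry a bar 12 mm wide with a spring clip near either end. The bar's height is adjustable and NOT reported: a fully seated torch has its centre line 52 to 80 mm above the desk, straight above the y axis.
- foot_l (a point): point on the base plate's top (8 mm up) under the clip at +y, 38 mm from the cradle's origin. Either clip is 14 mm wide along y: two sprung steel fingers with flared tips and inward lips 10 mm apart. 60 mm between the clips is free for gripper fingers astride the bar, whose top is 19 mm below the seated centre line.
- foot_r (a point): the same under the clip at -y. Pressing the barrel down: it meets the lips 16 mm above its seated height, they snap over it 7 mm above, then pull it down on a rubber seat. Both clips at once take about 5 to 10 N downward; after the snap the force drops, then rises by about 10 N per mm on the seat. Gripping mid-barrel and pressing straight down works.
- pin_l (a joint): sprung charging pin in the seat of the clip at +y of the cradle: 0 m = up (no torch), 0.003 m = pressed flush by a fully seated torch; it pushes back with 0.3 to 0.6 N. Not touched before the clip has snapped.
- pin_r (a joint): the same pin in the clip at -y of the cradle.
- torch: the same torch as point torch_mid; this origin is 11 mm to the side of its centre line (its underside at the start)
- ink_mid (a point): square dark blue ink bottle with black cap, 46 x 46 x 52 mm, a bystander; this point is at its centre, 26 mm above the desk
- matchbox_mid (a point): the matchbox near the middle of the desk (another lies far to the left), 37 x 53 x 16 mm, a bystander; this point is at its centre
- eraser_mid (a point): eraser in a card sleeve, 20 x 44 x 12 mm, a bystander; this point is at its centre
Not all that is in view belongs to the job. What is meant by the torch is not orange, and is the larger of those in its own colour. There is more than one size of the cradle; the one meant has the size given above.

How it is judged:
On the way:
1. the torch is lifted clear of the desk (height (world z) of torch_mid above 0.045 m), for 0.1 s.
At the end, for the whole second after the job is handed in: The torch rests in both clips: both charging pins are pressed at least 1.8 of their 3 mm, the torch lies along the cradle within 0.06 rad, centred within 15 mm along it and 4 mm across it, and is still (value of joint each of pin_l, pin_r above 0.0018 m and angle between the y axis of torch_mid and the y axis of cradle, either way round below 0.06 rad and y of torch_mid in the frame of cradle between -0.015 and 0.015 m and x of torch_mid in the frame of cradle between -0.004 and 0.004 m and linear speed of torch below 0.01 m/s); the robot touches nothing.
It fails at once if the torch is pressed on the cradle with more than 35 N (contact force between torch and cradle above 35 N).
It fails at once if the gripper strikes the cradle with more than 35 N (contact force between the arm and cradle above 35 N).
It fails at once if the ink bottle is moved by more than 20 mm (distance of ink_mid from where it was at the start of the episode above 0.02 m).
It fails at once if the matchbox is moved by more than 20 mm (distance of matchbox_mid from where it was at the start of the episode above 0.02 m).
It fails at once if the eraser is moved by more than 20 mm (distance of eraser_mid from where it was at the start of the episode above 0.02 m).
It also fails if it takes over 42 s, if anything falls off the work surface, if the arm or the gripper's body presses on something with over 40 N, if the wrist force passes 120 N, or if a joint passes its speed limit or range.

## Working session

There is one attempt and no reset: what is moved stays moved. The work goes in short steps, Python scripts to look and compute and a tool call to move; the robot and the scene stay as the last step left them, time stands still between calls to the robot, and variables do not carry over. Pictures are saved under pics/ and viewed, at most 10 in all, crops included, and the job is handed in when it is done.

Besides the shell and the picture viewer there is one more tool, called after ">>>" as name(argument=value, ...) on one line, values as JSON. play_rows: Moves the arm, as the interface text tells. Its arguments: {"type":"object","properties":{"increments":{"type":"string"},"jaw":{"type":"number"},"newtons":{"type":"number"}},"required":["increments"]}

```bash
ls; mkdir -p pics; python3 - <<'E'
from rig import arm
import cv2,pickle
d={}
for n in("scene","side","wrist"):
    s=arm.snapshot(n);d[n]=s
    cv2.imwrite(f"pics/{n}0.png",s["frame"][:,:,::-1])
    print(n,s["camera_matrix"].tolist(),s["R"].tolist(),s["t"].tolist())
pickle.dump(d,open("d0.pkl","wb"))
print(arm.state(),arm.grip_depth)
E
```

```text
pics
scene [[501.3416496629426, 0.0, 312.292153495376], [0.0, 501.3416496629426, 236.28337055543614], [0.0, 0.0, 1.0]] [[-0.8630706671696196, -0.50505399209107, 0.0054303355569571875], [-0.29956253759905344, 0.503197425476656, -0.8105890679381762], [0.40665871383582025, -0.7012223727652583, -0.5855901932195056]] [0.4547699075450565, 0.26803461315350835, 0.7162015126365976]
side [[525.1096839263078, 0.0, 325.65801218912577], [0.0, 525.1096839263078, 245.2553513105236], [0.0, 0.0, 1.0]] [[-0.9645762393873858, -0.2632225206278583, -0.017509512945977544], [-0.08278493941951057, 0.365048424501032, -0.9273005454407014], [0.2504782070651988, -0.8930025489345654, -0.37390789692352355]] [0.5329330711969692, 0.1195714450941083, 0.9685291390156555]
wrist [[371.64829954431775, 0.0, 320.2801021747709], [0.0, 371.64829954431775, 242.6726051333471], [0.0, 0.0, 1.0]] [[0.4250929027267364, -0.9051486000332674, -0.0014268528919491338], [-0.8611475855905625, -0.40491283413203233, 0.30736042781515005], [-0.2787846119908775, -0.12942800552037867, -0.9515921035318203]] [-0.6261362036368825, -0.040626772349998064, 0.38059319134629954]
{'t': 0.15, 'joint_positions': array([-1.23760099e+00,  4.91380438e-01,  1.55932244e+00, -2.32746456e-05,
        1.09170639e+00, -1.05644909e-01]), 'joint_vel': array([-0.00040736, -0.00112629,  0.00118694, -0.00218751, -0.00059141,
        0.00111405]), 'tau': array([ 1.09520457e-03, -6.18709588e+01, -2.61690813e+01, -8.68374650e-05,
        3.19100778e-03, -3.99753350e-07]), 'eef_pos': array([ 0.26548972, -0.5656185 ,  0.23088277]), 'eef_rot': array([[ 9.05240486e-01,  4.24899494e-01, -2.86603515e-04],
       [ 4.24899586e-01, -9.05240165e-01,  7.64946401e-04],
       [ 6.55803256e-05, -8.14238167e-04, -9.99999666e-01]]), 'wrist_force': array([1.08445755, 0.71197942, 0.39549269]), 'moment': array([ 0.03424635, -0.02722392, -0.03008246]), 'grip_force': 0.0, 'width': 0.9954941979096426} 0.0187
```

View pics/scene0.png

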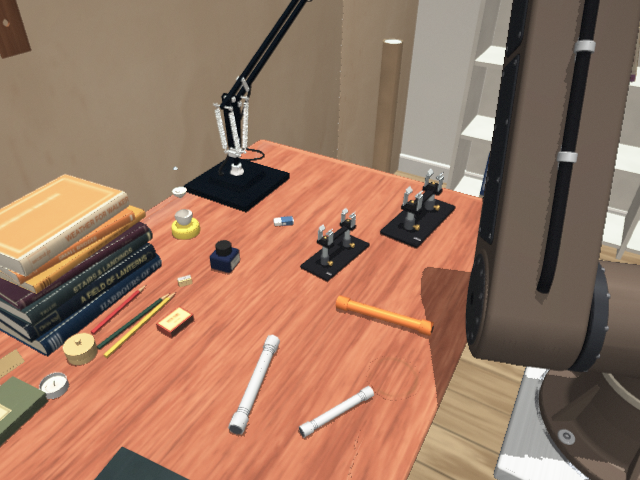

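View pics/side0.png

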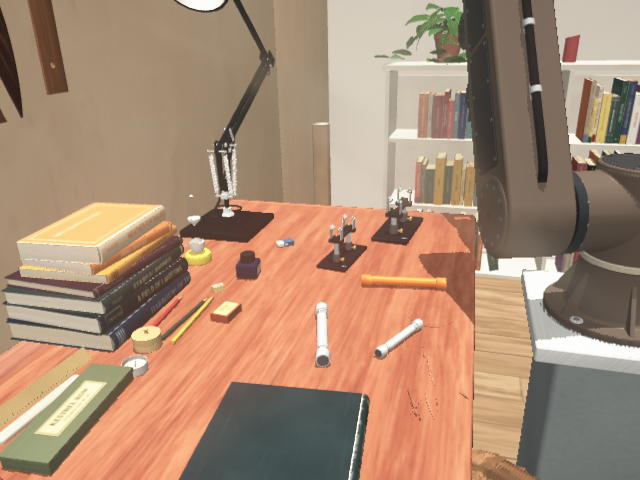

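Candidates in the scene picture: white torches at (255,383) and (337,412), an orange one at (385,314); cradles at (336,255) and (418,220). I'll enlarge these and check their sizes.

```bash
cat > h.py <<'E'
import numpy as np,cv2
def ray(s,p,z):
    K,R,t=s["camera_matrix"],s["R"],s["t"]
    d=R.T@np.linalg.inv(K)@np.array([p[0],p[1],1.]);c=-R.T@t
    return c+d*(z-c[2])/d[2]
def proj(s,X):
    q=s["camera_matrix"]@(s["R"]@np.array(X)+s["t"]);return q[:2]/q[2]
E
python3 - <<'E'
import pickle,cv2,numpy as np
d=pickle.load(open("d0.pkl","rb"));f=d["scene"]["frame"][:,:,::-1]
a=cv2.resize(f[165:285,295:460],None,fx=4.8,fy=4.8,interpolation=3)
cv2.imwrite("pics/c1.png",a[:600,:800])
b=cv2.resize(f[325:445,225:385],None,fx=5,fy=5,interpolation=3)
cv2.imwrite("pics/c2.png",b)
E
```

```text
(no output)
```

View pics/c1.png

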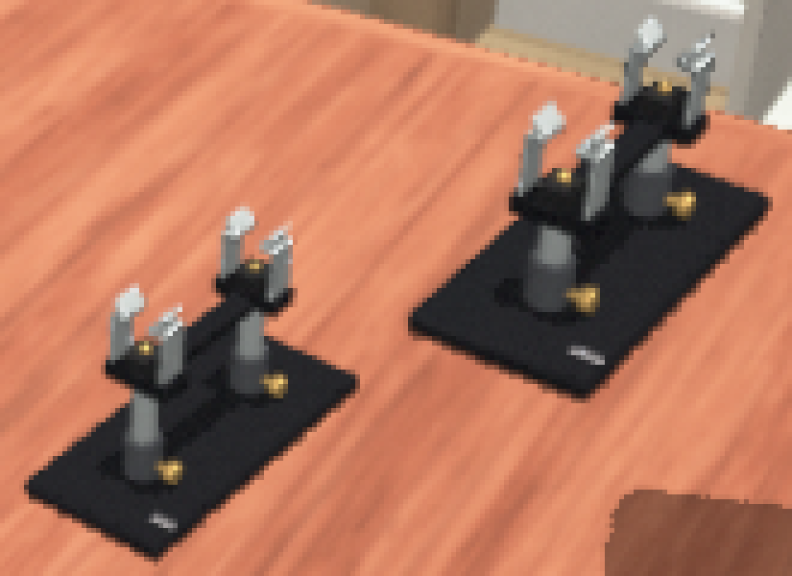

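View pics/c2.png

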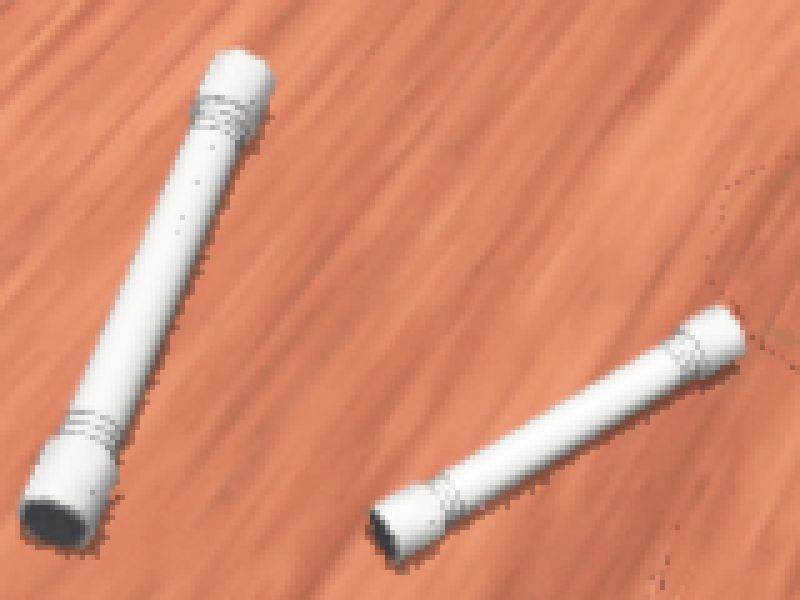

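```bash
python3 - <<'E'
import pickle,numpy as np
from h import *
d=pickle.load(open("d0.pkl","rb"));s=d["scene"]
np.set_printoptions(precision=4,suppress=True)
c1=lambda u,v:(u/4.8+295-.4,v/4.8+165-.4)
c2=lambda u,v:(u/5+225-.4,v/5+325-.4)
for n,P in dict(A=[(28,484),(155,549),(357,375)],B=[(412,322),(583,388),(768,203)]).items():
    q=[ray(s,c1(*p),.008) for p in P]
    print(n,[x[:2] for x in q],"w",np.linalg.norm(q[0]-q[1]),"l",np.linalg.norm(q[1]-q[2]),"ctr",(q[0]+q[2])/2,"yaw",np.arctan2(*(q[2]-q[1])[[1,0]]))
for n,P in dict(T=[(58,522),(243,60)],t=[(385,535),(733,328)]).items():
    q=[ray(s,c2(*p),.011) for p in P]
    print(n,q,np.linalg.norm(q[0]-q[1]),(q[0]+q[1])/2,np.arctan2(*(q[1]-q[0])[[1,0]]))
# bystanders rough
for n,p,z in(("ink",(225,258),.026),("match",(175,321),.008),("eraser",(284,221),.006)):print(n,ray(s,p,z))
E
```

```text
A [array([ 0.5869, -0.0561]), array([ 0.5222, -0.047 ]), array([ 0.5026, -0.1937])] w 0.06533892021677341 l 0.14805121706994265 ctr [ 0.5447 -0.1249  0.008 ] yaw -1.7037173629261078
B [array([ 0.4983, -0.2429]), array([ 0.4141, -0.2354]), array([ 0.3907, -0.4231])] w 0.08455582891973193 l 0.18923985043258662 ctr [ 0.4445 -0.333   0.008 ] yaw -1.6946019794669165
T [array([0.4747, 0.2978, 0.011 ]), array([0.5264, 0.1296, 0.011 ])] 0.17594172881529918 [0.5006 0.2137 0.011 ] -1.2729371113362933
t [array([0.3947, 0.2552, 0.011 ]), array([0.3409, 0.144 , 0.011 ])] 0.12352074066489852 [0.3678 0.1996 0.011 ] -2.021078430137317
ink [0.7137 0.0183 0.026 ]
match [0.6939 0.1837 0.008 ]
eraser [ 0.7015 -0.1732  0.006 ]
```

Crop c1 has two cradles and c2 has two white torches.
- **Cradle:** the near-left one, scene pixel (336,255), measures about 65x148 mm, so it is the one meant. The other, at (418,220), is about 85x189 mm.
- **Torch:** the white one at (255,383) is about 176 mm long and is the larger white one. The other at (337,412) is about 124 mm, and the third is orange.

Next I'll move over the torch.

```bash
cat >> h.py <<'E'
from scipy.spatial.transform import Rotation as Ro
def Rdown(a):
    c,s=np.cos(a),np.sin(a);return np.array([[-s,c,0],[c,s,0],[0,0,-1.]])
def plan(st,target,a,n,dec=4):
    """n rows in arc from state to target pos with tool y at yaw a; also prints"""
    p=st["eef_pos"].copy();R=st["eef_rot"].copy();t=np.array(target,float)
    r0,r1=np.hypot(*p[:2]),np.hypot(*t[:2]);th0,th1=np.arctan2(p[1],p[0]),np.arctan2(t[1],t[0])
    w=Ro.from_matrix(R.T@Rdown(a)).as_rotvec()/n
    z0=p[2];out=[]
    for i in range(1,n+1):
        k=i/n;r=r0+k*(r1-r0);th=th0+k*(th1-th0)
        g=np.array([r*np.cos(th),r*np.sin(th),z0+k*(t[2]-z0)])
        d=np.round(R.T@(g-p),dec);p=p+R@d;R=R@Ro.from_rotvec(np.round(w,4)).as_matrix()
        out.append(" ".join("%.4g"%v for v in [*d,*np.round(w,4)]))
    for i in range(0,n,8):print("; ".join(out[i:i+8]))
E
python3 - <<'E'
from rig import arm
from h import *
plan(arm.state(),[.5006,.2137,.2],.298,16)
E
```

```text
0.0594 -0.0079 0.0019 -0 -0 -0.0894; 0.0588 -0.0082 0.002 -0 -0 -0.0894; 0.0584 -0.0086 0.0019 -0 -0 -0.0894; 0.0577 -0.009 0.002 -0 -0 -0.0894; 0.0573 -0.0093 0.0019 -0 -0 -0.0894; 0.0566 -0.0096 0.002 -0 -0 -0.0894; 0.0562 -0.01 0.002 -0 -0 -0.0894; 0.0556 -0.0103 0.0019 -0 -0 -0.0894
0.055 -0.0106 0.002 -0 -0 -0.0894; 0.0545 -0.0109 0.002 -0 -0 -0.0894; 0.054 -0.0112 0.0019 -0 -0 -0.0894; 0.0534 -0.0115 0.002 -0 -0 -0.0894; 0.0528 -0.0118 0.002 -0 -0 -0.0894; 0.0523 -0.0121 0.002 -0 -0 -0.0894; 0.0517 -0.0123 0.0019 -0 -0 -0.0894; 0.0511 -0.0127 0.002 -0 -0 -0.0894
```

>>> play_rows(increments="0.0594 -0.0079 0.002 0 0 -0.0894; 0.0588 -0.0082 0.002 0 0 -0.0894; 0.0584 -0.0086 0.002 0 0 -0.0894; 0.0577 -0.009 0.002 0 0 -0.0894; 0.0573 -0.0093 0.002 0 0 -0.0894; 0.0566 -0.0096 0.002 0 0 -0.0894; 0.0562 -0.01 0.002 0 0 -0.0894; 0.0556 -0.0103 0.002 0 0 -0.0894", jaw=1)

```text
t: 1.15
eef_pos: [0.5469, -0.2066, 0.215]
eef_rot: [[0.402, 0.916, -0.0], [0.916, -0.402, 0.0], [-0.0, -0.0, -1.0]]
wrist_force: [0.5, 0.3, 0.4]
width: 0.999
grip_force: 0.0
```

>>> play_rows(increments="0.055 -0.0106 0.002 0 0 -0.0894; 0.0545 -0.0109 0.002 0 0 -0.0894; 0.054 -0.0112 0.002 0 0 -0.0894; 0.0534 -0.0115 0.002 0 0 -0.0894; 0.0528 -0.0118 0.002 0 0 -0.0894; 0.0523 -0.0121 0.002 0 0 -0.0894; 0.0517 -0.0123 0.002 0 0 -0.0894; 0.0511 -0.0127 0.002 0 0 -0.0894")

```text
t: 2.15
eef_pos: [0.5, 0.215, 0.199]
eef_rot: [[-0.297, 0.955, -0.0], [0.955, 0.297, -0.0], [-0.0, -0.0, -1.0]]
wrist_force: [1.8, 0.2, 0.0]
width: 1.0
grip_force: 0.0
```

```bash
python3 - <<'E'
from rig import arm
import cv2,pickle
d={n:arm.snapshot(n) for n in("wrist","scene","side")};d["st"]=arm.state()
pickle.dump(d,open("d1.pkl","wb"))
cv2.imwrite("pics/w1.png",d["wrist"]["frame"][:,:,::-1])
st=d["st"];print(st["t"],st["eef_pos"],st["eef_rot"],st["wrist_force"])
E
```

```text
2.3 [0.49958917 0.2152683  0.19911387] [[-2.97555379e-01  9.54704446e-01 -4.66342330e-04]
 [ 9.54704560e-01  2.97555331e-01 -1.69740008e-04]
 [-2.32888939e-05 -4.95726201e-04 -9.99999877e-01]] [ 0.4666762  -0.66445631  0.2424459 ]
```

View pics/w1.png

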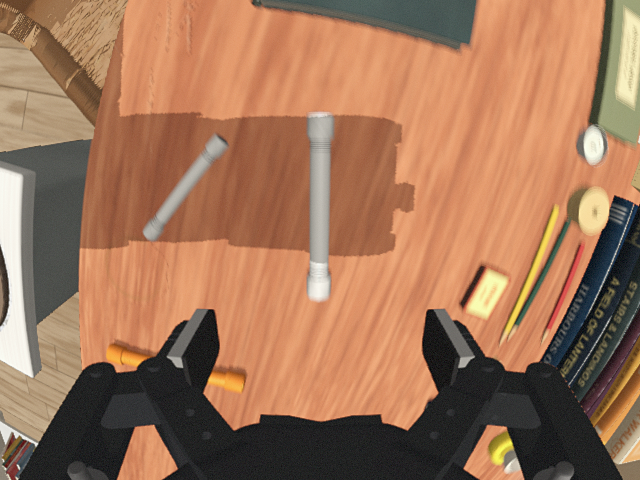

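The wrist view shows the torch from (320,114) to (318,300). Its axis is very near vertical in the image.

```bash
cat >> h.py <<'E'
def fray(s,p,z):
    K,R,t=s["camera_matrix"],s["R"],s["t"]
    u=(np.array(p,float)-K[:2,2])/K[0,0];r=np.hypot(*u)
    d=R.T@np.array([*(u*np.sinc(r/np.pi)),np.cos(r)]);c=-R.T@t
    return c+d*(z-c[2])/d[2]
def fproj(s,X):
    q=s["R"]@np.array(X,float)+s["t"];h=np.hypot(*q[:2]);th=np.arctan2(h,q[2])
    return s["camera_matrix"][0,0]*th*q[:2]/h+s["camera_matrix"][:2,2]
E
python3 - <<'E'
import pickle
from h import *
np.set_printoptions(precision=4,suppress=True)
d=pickle.load(open("d1.pkl","rb"));w=d["wrist"];st=d["st"]
print(-w["R"].T@w["t"])
L=[fray(w,p,.011) for p in((320,114),(318.5,298),(320,150),(319,262))]
print(L,np.linalg.norm(L[0]-L[1]))
for a,b in((0,1),(2,3)):
    m=(L[a]+L[b])/2;print(m,np.arctan2(*(L[b]-L[a])[[1,0]]), st["eef_rot"].T@(m-st["eef_pos"]))
f=w["frame"].astype(int)
for v in(150,180,210,240,258): print(v,f[v,300:340,2].tolist())
E
```

```text
[0.477  0.2886 0.342 ]
[array([0.4734, 0.2993, 0.011 ]), array([0.5241, 0.1311, 0.011 ]), array([0.4829, 0.2687, 0.011 ]), array([0.5133, 0.1678, 0.011 ])] 0.1756972213446804
[0.4988 0.2152 0.011 ] -1.2777609411115576 [ 0.0002 -0.0007  0.1881]
[0.4981 0.2182 0.011 ] -1.2783431774261504 [ 0.0033 -0.0004  0.1881]
150 [66, 73, 70, 67, 70, 70, 72, 71, 70, 88, 111, 127, 138, 145, 151, 151, 155, 159, 166, 171, 170, 175, 169, 169, 160, 158, 155, 150, 142, 130, 101, 76, 64, 65, 58, 65, 58, 64, 66, 70]
180 [68, 68, 70, 75, 70, 77, 73, 76, 72, 92, 120, 141, 153, 152, 159, 163, 168, 171, 176, 181, 182, 179, 178, 174, 170, 167, 162, 159, 151, 124, 92, 70, 65, 73, 68, 69, 73, 69, 68, 66]
210 [68, 70, 64, 73, 69, 68, 71, 63, 69, 93, 125, 142, 152, 154, 159, 164, 169, 171, 176, 179, 182, 177, 176, 172, 167, 165, 159, 156, 140, 109, 70, 61, 70, 74, 74, 74, 72, 78, 71, 76]
240 [72, 68, 62, 64, 66, 65, 68, 69, 69, 96, 131, 145, 150, 157, 163, 167, 170, 174, 175, 177, 179, 176, 174, 171, 166, 162, 158, 153, 125, 85, 73, 76, 81, 73, 67, 70, 61, 73, 63, 66]
258 [97, 100, 102, 100, 105, 106, 107, 110, 109, 115, 128, 142, 151, 156, 163, 169, 170, 175, 175, 178, 179, 178, 175, 169, 166, 161, 155, 140, 120, 98, 97, 100, 101, 99, 97, 101, 101, 104, 102, 99]
```

>>> play_rows(increments="0 -0.0005 0.05 0 0 0.01; 0 0 0.05 0 0 0; 0 0 0.05 0 0 0; 0 0 0.03 0 0 0; 0 0 0.008 0 0 0; 0 0 0.006 0 0 0; 0 0 0.002 0 0 0; 0 0 0 0 0 0")

```text
t: 3.3
eef_pos: [0.5006, 0.2134, 0.0041]
eef_rot: [[-0.284, 0.959, 0.001], [0.959, 0.284, 0.0], [-0.0, 0.001, -1.0]]
wrist_force: [-0.5, 1.2, -0.0]
width: 0.998
grip_force: 0.0
```

>>> play_rows(increments="0 0 0 0 0 0; 0 0 0 0 0 0; 0 0 0 0 0 0; 0 0 0 0 0 0; 0 0 0 0 0 0; 0 0 0 0 0 0; 0 0 0 0 0 0; 0 0 0 0 0 0", jaw=-1, newtons=60)

```text
t: 4.3
eef_pos: [0.5004, 0.2133, 0.0035]
eef_rot: [[-0.284, 0.959, 0.001], [0.959, 0.284, 0.0], [-0.0, 0.001, -1.0]]
wrist_force: [-0.1, 0.1, 5.5]
width: 0.187
grip_force: 58.5
```

>>> play_rows(increments="0 0 -0.02 0 0 0; 0 0 -0.045 0 0 0; 0 0 -0.045 0 0 0; 0 0 -0.045 0 0 0; 0 0 -0.04 0 0 0; 0 0 0 0 0 0")

```text
t: 5.05
eef_pos: [0.501, 0.2136, 0.2008]
eef_rot: [[-0.284, 0.959, 0.005], [0.959, 0.284, 0.001], [-0.0, 0.005, -1.0]]
wrist_force: [0.4, 0.7, -1.5]
width: 0.185
grip_force: 58.8
```

```bash
python3 - <<'E'
from rig import arm
from h import *
plan(arm.state(),[.465,-.11,.2],-.133,8)
E
```

```text
-0.0434 -0.0051 0.0001 0.0006 -0.0001 0.0527; -0.0426 -0.0063 0 0.0006 -0.0001 0.0527; -0.0418 -0.0075 0.0001 0.0006 -0.0001 0.0527; -0.0408 -0.0085 0.0001 0.0006 -0.0001 0.0527; -0.04 -0.0097 0 0.0006 -0.0001 0.0527; -0.039 -0.0106 0.0001 0.0006 -0.0001 0.0527; -0.0381 -0.0117 0.0001 0.0006 -0.0001 0.0527; -0.0371 -0.0125 0.0001 0.0006 -0.0001 0.0527
```

>>> play_rows(increments="-0.0434 -0.0051 0 0.0006 0 0.0527; -0.0426 -0.0063 0 0.0006 0 0.0527; -0.0418 -0.0075 0 0.0006 0 0.0527; -0.0408 -0.0085 0 0.0006 0 0.0527; -0.04 -0.0097 0 0.0006 0 0.0527; -0.039 -0.0106 0 0.0006 0 0.0527; -0.0381 -0.0117 0 0.0006 0 0.0527; -0.0371 -0.0125 0 0.0006 0 0.0527")

```text
t: 6.05
eef_pos: [0.4633, -0.1114, 0.1973]
eef_rot: [[0.135, 0.991, -0.007], [0.991, -0.135, 0.0], [-0.001, -0.007, -1.0]]
wrist_force: [0.3, -0.4, -0.3]
width: 0.182
grip_force: 58.8
```

>>> play_rows(increments="0 0 0 0 0 0; 0 0 0 0 0 0")

```text
t: 6.3
eef_pos: [0.4641, -0.11, 0.1978]
eef_rot: [[0.133, 0.991, -0.006], [0.991, -0.133, 0.0], [-0.001, -0.006, -1.0]]
wrist_force: [0.1, -0.1, -2.0]
width: 0.182
grip_force: 58.8
```

```bash
python3 - <<'E'
from rig import arm
import cv2,pickle
d={n:arm.snapshot(n) for n in("wrist","scene","side")};d["st"]=arm.state()
pickle.dump(d,open("d2.pkl","wb"))
f=d["wrist"]["frame"][:,:,::-1]
cv2.imwrite("pics/w2.png",cv2.resize(f[40:340,220:620],None,fx=2,fy=2,interpolation=3))
st=d["st"];print(st["t"],st["eef_pos"],st["eef_rot"],st["wrist_force"])
E
```

```text
6.45 [ 0.46438801 -0.10947372  0.19820932] [[ 1.31308958e-01  9.91327762e-01 -5.21785322e-03]
 [ 9.91341113e-01 -1.31311702e-01 -1.85475508e-04]
 [-8.69032210e-04 -5.14831782e-03 -9.99986370e-01]] [-0.36590241 -0.42107038 -0.61427978]
```

View pics/w2.png

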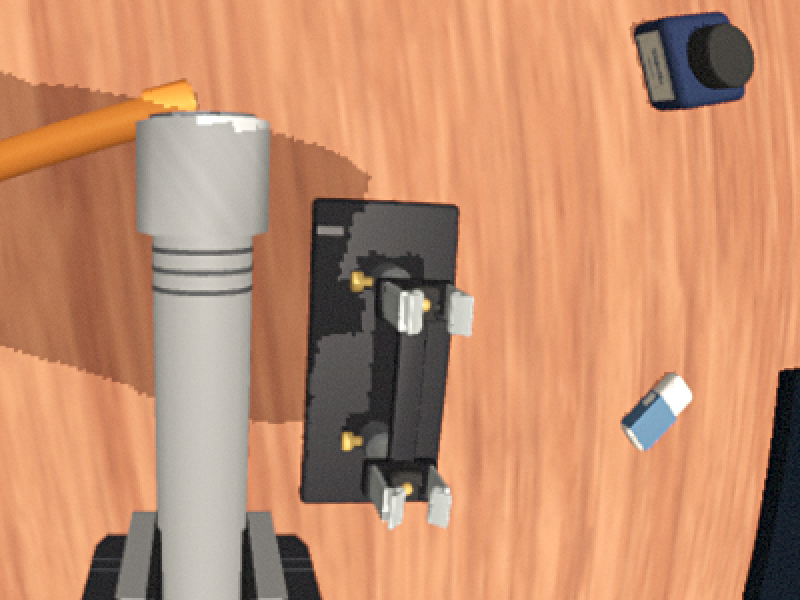

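The wrist crop shows the target cradle clear of the torch. Base corners are at (314,199), (458,206) and (302,501), and the pins are at (426,305) and (406,489). I'll fit the cradle pose and pin height jointly, using the scene picture as well.

```bash
python3 - <<'E'
import pickle
from h import *
from scipy.optimize import least_squares
np.set_printoptions(precision=4,suppress=True)
d=pickle.load(open("d2.pkl","rb"));w=d["wrist"];st=d["st"];s=pickle.load(open("d0.pkl","rb"))["scene"]
W=lambda u,v:np.array([u/2+220-.25,v/2+40-.25]); C=lambda u,v:np.array([u/4.8+295-.4,v/4.8+165-.4])
def X(p,l):
    c,n=np.cos(p[2]),np.sin(p[2]);return np.array([p[0]+c*l[0]-n*l[1],p[1]+n*l[0]+c*l[1],l[2]])
def res(p,full=False):
    h=p[3];o=[]
    # cradle +y ~ world +y
    for px,l in(((314,199),(-.035,.075,.008)),((458,206),(.035,.075,.008)),((302,501),(-.035,-.075,.008)),((426,305),(0,.038,h)),((406,489),(0,-.038,h))):
        o.append(fproj(w,X(p,l))-W(*px))
    for px,l in(((28,484),(.035,.075,.008)),((155,549),(-.035,.075,.008)),((357,377),(-.035,-.075,.008)),((146,348),(0,.038,h)),((254,266),(0,-.038,h))):
        o.append(proj(s,X(p,l))-C(*px))
    return np.array(o) if full else np.ravel(o)
r=least_squares(res,[.545,-.122,-.13,.06],loss="soft_l1")
print(r.x);print(res(r.x,True))
m=(r.x[:3]);print("tool y yaw",np.arctan2(st["eef_rot"][1,1],st["eef_rot"][0,1]))
# torch end in wrist view: width of barrel px
f=w["frame"].astype(int)
for v in(200,280):print(f[v,285:355,2].tolist())
E
```

```text
[ 0.5467 -0.129  -0.1344  0.0691]
[[-0.1692 -0.7241]
 [ 2.1332 -0.6052]
 [-0.3801  2.6921]
 [-1.1894 -0.2453]
 [ 0.5688 -0.4356]
 [-1.0792 -1.6544]
 [ 0.8189 -0.8663]
 [ 1.2529 -1.527 ]
 [ 0.3015 -0.4193]
 [ 0.3534 -0.6037]]
tool y yaw -0.13169377908616067
[73, 80, 75, 73, 78, 84, 79, 79, 83, 75, 78, 107, 133, 143, 148, 152, 160, 162, 164, 168, 169, 170, 172, 178, 178, 180, 181, 181, 184, 184, 188, 187, 188, 189, 190, 192, 192, 194, 192, 191, 190, 193, 190, 191, 188, 187, 187, 186, 185, 182, 180, 179, 176, 174, 174, 168, 166, 163, 161, 152, 108, 73, 75, 75, 71, 75, 76, 73, 69, 71]
[99, 97, 107, 105, 114, 125, 129, 127, 127, 119, 124, 122, 118, 121, 143, 149, 152, 157, 162, 166, 165, 169, 173, 174, 177, 178, 180, 182, 183, 183, 187, 187, 188, 189, 191, 189, 191, 188, 191, 188, 192, 185, 188, 187, 187, 184, 184, 182, 182, 179, 177, 176, 176, 171, 166, 161, 162, 151, 128, 105, 105, 105, 106, 103, 104, 98, 99, 101, 99, 99]
```

```bash
python3 - <<'E'
from rig import arm
import pickle
from h import *
d=pickle.load(open("d2.pkl","rb"));w=d["wrist"];st=d["st"]
e=fray(w,(321,97.5),st["eef_pos"][2]+.017);print("lens end in tool",st["eef_rot"].T@(e-st["eef_pos"]))
plan(arm.state(),[.5467,-.131,.13],-.134,6)
E
```

```text
lens end in tool [ 0.08647926  0.00071549 -0.01707907]
-0.0017 0.0141 0.0113 -0.0009 0.0001 0.0004; -0.0017 0.0142 0.0113 -0.0009 0.0001 0.0004; -0.0017 0.0141 0.0113 -0.0009 0.0001 0.0004; -0.0018 0.0141 0.0114 -0.0009 0.0001 0.0004; -0.0017 0.0141 0.0113 -0.0009 0.0001 0.0004; -0.0018 0.014 0.0114 -0.0009 0.0001 0.0004
```

>>> play_rows(increments="-0.0017 0.0141 0.0113 -0.0009 0 0.0004; -0.0017 0.0142 0.0113 -0.0009 0 0.0004; -0.0017 0.0141 0.0113 -0.0009 0 0.0004; -0.0018 0.0141 0.0113 -0.0009 0 0.0004; -0.0017 0.0141 0.0113 -0.0009 0 0.0004; -0.0018 0.014 0.0113 -0.0009 0 0.0004; 0 0 0 0 0 0; 0 0 0 0 0 0")

```text
t: 7.45
eef_pos: [0.5463, -0.1319, 0.1307]
eef_rot: [[0.135, 0.991, 0.0], [0.991, -0.135, -0.001], [-0.001, 0.001, -1.0]]
wrist_force: [-0.2, 0.1, -0.0]
width: 0.184
grip_force: 58.8
```

```bash
python3 - <<'E'
from rig import arm
import cv2,pickle,numpy as np
d={n:arm.snapshot(n) for n in("wrist","scene","side")};d["st"]=arm.state()
pickle.dump(d,open("d3.pkl","wb"))
g=lambda n,r,c,k:cv2.resize(d[n]["frame"][r:r+100,c:c+130,::-1],None,fx=6,fy=6,interpolation=3)
a=cv2.resize(d["scene"]["frame"][170:290,285:385,::-1],None,fx=4,fy=4,interpolation=3)
b=cv2.resize(d["side"]["frame"][185:305,300:400,::-1],None,fx=4,fy=4,interpolation=3)
cv2.imwrite("pics/h3.png",np.hstack([a,b]))
st=d["st"];print(st["t"],st["eef_pos"],st["eef_rot"],st["wrist_force"])
E
```

```text
7.6 [ 0.5463351  -0.13193121  0.13110169] [[ 0.13520946  0.99081622  0.00127315]
 [ 0.99081629 -0.13520767 -0.00140254]
 [-0.00121752  0.00145109 -0.99999821]] [-0.19121779 -0.2522198  -1.29565484]
```

View pics/h3.png

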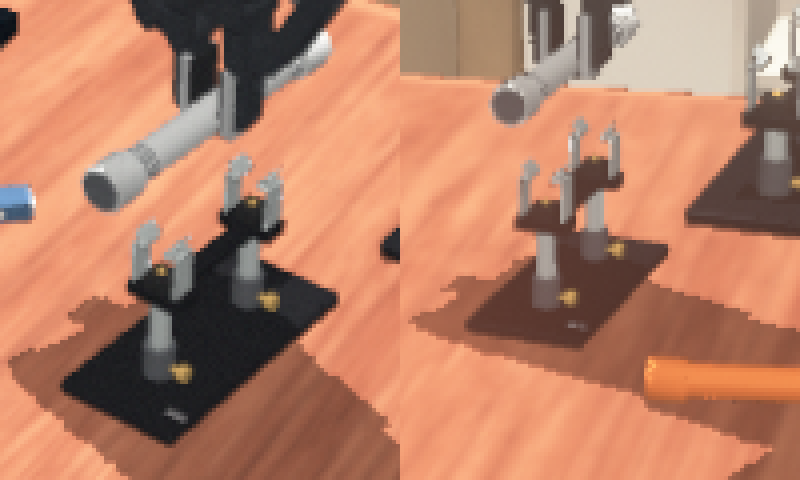

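```bash
python3 - <<'E'
import pickle
from h import *
np.set_printoptions(precision=4,suppress=True)
d=pickle.load(open("d3.pkl","rb"));S=d["side"];C=d["scene"];st=d["st"]
e=st["eef_pos"]+st["eef_rot"]@[.0865,0,-.0075]
print("torch end",e,"side pred",proj(S,e),"seen 326.7,210.7; scene pred",proj(C,e),"seen",(104/4+285-.3,187/4+170-.3))
a=-.1344
from scipy.optimize import least_squares
obs=[(S,(144/4+300-.3,203/4+185-.3),1),(S,(194/4+300-.3,158/4+185-.3),-1),(C,(162/4+285-.3,270/4+170-.3),1),(C,(253/4+285-.3,203/4+170-.3),-1)]
X=lambda p,k:np.array([p[0]-np.sin(p[3])*.038*k,p[1]+np.cos(p[3])*.038*k,p[2]])
f=lambda p:np.ravel([proj(s,X(p,k))-o for s,o,k in obs])
print("pred resid at wrist fit",f([.5467,-.129,.0691,a]))
r=least_squares(f,[.5467,-.129,.069,a]);print(r.x,f(r.x))
E
```

```text
torch end [ 0.558  -0.0462  0.1385] side pred [327.7718 210.8522] seen 326.7,210.7; scene pred [310.7515 216.8635] seen (310.7, 216.45)
pred resid at wrist fit [ 0.583  -0.8234  0.2089 -0.4167  0.1136 -0.5197 -0.0836 -1.0376]
[ 0.5474 -0.1297  0.0669 -0.146 ] [ 0.2013 -0.0622  0.1808  0.3648 -0.2056  0.0226 -0.0822 -0.33  ]
```

The torch is over the cradle to within about 1 mm, by both the scene and side views. I expect lip contact near TCP z 0.083 and seating near 0.067. I'll descend in small steps and watch the force.

>>> play_rows(increments="0 0 0.01 0 0 0; 0 0 0.01 0 0 0; 0 0 0.008 0 0 0; 0 0 0.005 0 0 0; 0 0 0.003 0 0 0; 0 0 0 0 0 0; 0 0 0 0 0 0")

```text
t: 8.48
eef_pos: [0.5466, -0.1321, 0.0948]
eef_rot: [[0.135, 0.991, 0.001], [0.991, -0.135, -0.001], [-0.001, 0.001, -1.0]]
wrist_force: [-0.5, -0.4, -0.7]
width: 0.182
grip_force: 58.8
```

>>> play_rows(increments="0 0 0.002 0 0 0; 0 0 0.002 0 0 0; 0 0 0.002 0 0 0; 0 0 0.002 0 0 0; 0 0 0.002 0 0 0; 0 0 0 0 0 0")

```text
t: 9.22
eef_pos: [0.5461, -0.1319, 0.0845]
eef_rot: [[0.135, 0.991, -0.0], [0.991, -0.135, -0.001], [-0.001, -0.0, -1.0]]
wrist_force: [-3.9, 0.3, 0.9]
width: 0.179
grip_force: 59.2
```

>>> play_rows(increments="0 0 0.001 0 0 0; 0 0 0.001 0 0 0; 0 0 0.001 0 0 0; 0 0 0 0 0 0")

```text
t: 9.72
eef_pos: [0.5464, -0.132, 0.0818]
eef_rot: [[0.135, 0.991, 0.001], [0.991, -0.135, -0.001], [-0.001, 0.001, -1.0]]
wrist_force: [-3.8, 0.3, 4.6]
width: 0.184
grip_force: 59.4
```

Contact is where I expected, and the −3.9 N sideways force shows the torch is about 1 mm too far +x. I'll nudge it and continue.

>>> play_rows(increments="0 -0.001 0.001 0 0 0; 0 0 0.001 0 0 0; 0 0 0.001 0 0 0; 0 0 0 0 0 0")

```text
t: 10.22
eef_pos: [0.5458, -0.132, 0.0787]
eef_rot: [[0.135, 0.991, 0.001], [0.991, -0.135, -0.001], [-0.001, 0.001, -1.0]]
wrist_force: [-1.4, 0.1, 3.8]
width: 0.186
grip_force: 59.3
```

>>> play_rows(increments="0 0 0.001 0 0 0; 0 0 0.001 0 0 0; 0 0 0.001 0 0 0; 0 0 0 0 0 0")

```text
t: 10.72
eef_pos: [0.5454, -0.1319, 0.0752]
eef_rot: [[0.135, 0.991, 0.0], [0.991, -0.135, -0.001], [-0.001, 0.0, -1.0]]
wrist_force: [0.2, -0.2, -2.0]
width: 0.184
grip_force: 58.8
```

>>> play_rows(increments="0 0 0.001 0 0 0; 0 0 0.001 0 0 0; 0 0 0 0 0 0")

```text
t: 11.1
eef_pos: [0.5454, -0.1319, 0.0733]
eef_rot: [[0.135, 0.991, 0.0], [0.991, -0.135, -0.001], [-0.001, 0.0, -1.0]]
wrist_force: [0.6, -1.3, -3.7]
width: 0.184
grip_force: 58.6
```

The force has turned to a pull, so the clips have snapped. I'll continue onto the seat.

>>> play_rows(increments="0 0 0.001 0 0 0; 0 0 0.001 0 0 0; 0 0 0 0 0 0")

```text
t: 11.48
eef_pos: [0.5455, -0.1319, 0.0714]
eef_rot: [[0.135, 0.991, 0.0], [0.991, -0.135, -0.001], [-0.001, 0.0, -1.0]]
wrist_force: [0.1, 0.2, -3.4]
width: 0.182
grip_force: 58.6
```

>>> play_rows(increments="0 0 0.001 0 0 0; 0 0 0 0 0 0")

```text
t: 11.72
eef_pos: [0.5455, -0.1319, 0.0705]
eef_rot: [[0.135, 0.991, 0.001], [0.991, -0.135, -0.001], [-0.001, 0.001, -1.0]]
wrist_force: [-0.7, 0.4, -2.9]
width: 0.186
grip_force: 58.6
```

>>> play_rows(increments="0 0 0.001 0 0 0; 0 0 0 0 0 0")

```text
t: 11.98
eef_pos: [0.5455, -0.1319, 0.0695]
eef_rot: [[0.135, 0.991, 0.001], [0.991, -0.135, -0.001], [-0.001, 0.001, -1.0]]
wrist_force: [-1.6, 0.2, -2.2]
width: 0.18
grip_force: 58.7
```

>>> play_rows(increments="0 0 0.001 0 0 0; 0 0 0 0 0 0")

```text
t: 12.22
eef_pos: [0.5456, -0.1319, 0.0689]
eef_rot: [[0.135, 0.991, 0.001], [0.991, -0.135, -0.001], [-0.001, 0.001, -1.0]]
wrist_force: [-3.0, 0.6, 4.7]
width: 0.184
grip_force: 59.2
```

>>> play_rows(increments="0 0 0.0007 0 0 0; 0 0 0 0 0 0")

```text
t: 12.48
eef_pos: [0.5456, -0.1319, 0.0685]
eef_rot: [[0.135, 0.991, 0.001], [0.991, -0.135, -0.001], [-0.001, 0.001, -1.0]]
wrist_force: [-5.4, 1.1, 8.7]
width: 0.186
grip_force: 59.7
```

>>> play_rows(increments="0 0 0.0005 0 0 0; 0 0 0 0 0 0")

```text
t: 12.72
eef_pos: [0.5456, -0.132, 0.0682]
eef_rot: [[0.135, 0.991, 0.001], [0.991, -0.135, -0.001], [-0.001, 0.002, -1.0]]
wrist_force: [-4.0, 2.4, 12.0]
width: 0.181
grip_force: 60.0
```

The force rises on the seat to 12 N, so both ends are home. I'll release and withdraw.

>>> play_rows(increments="0 0 -0.0005 0 0 0; 0 0 0 0 0 0; 0 0 0 0 0 0; 0 0 0 0 0 0; 0 0 0 0 0 0; 0 0 0 0 0 0; 0 0 0 0 0 0; 0 0 0 0 0 0", jaw=1)

```text
t: 13.72
eef_pos: [0.5456, -0.1319, 0.0679]
eef_rot: [[0.135, 0.991, 0.001], [0.991, -0.135, -0.001], [-0.001, 0.001, -1.0]]
wrist_force: [-1.3, -0.4, 0.3]
width: 1.0
grip_force: 0.0
```

>>> play_rows(increments="0 0 -0.01 0 0 0; 0 0 -0.03 0 0 0; 0 0 -0.05 0 0 0; 0 0 -0.05 0 0 0; 0 0 -0.03 0 0 0; 0 0 0 0 0 0; 0 0 0 0 0 0")

```text
t: 14.6
eef_pos: [0.545, -0.1316, 0.2375]
eef_rot: [[0.135, 0.991, 0.0], [0.991, -0.135, -0.001], [-0.001, 0.0, -1.0]]
wrist_force: [-0.8, 0.4, 0.6]
width: 1.003
grip_force: 0.0
```

```bash
python3 - <<'E'
from rig import arm
import cv2,pickle,numpy as np
d={n:arm.snapshot(n) for n in("wrist","scene","side")};d["st"]=arm.state()
a=cv2.resize(d["scene"]["frame"][170:290,285:385,::-1],None,fx=4,fy=4,interpolation=3)
b=cv2.resize(d["side"]["frame"][185:305,300:400,::-1],None,fx=4,fy=4,interpolation=3)
cv2.imwrite("pics/h4.png",np.hstack([a,b]))
E
```

```text
(no output)
```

View pics/h4.png

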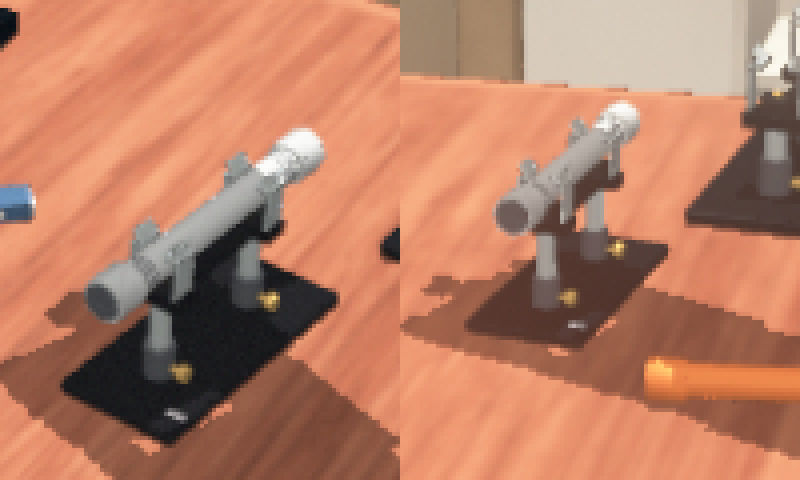

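The torch lies level and centred, held by both clips at crop pixels (150,250) and (245,180). The gripper is clear, so I'm handing in.

```bash
python3 -c "
from rig import arm
print(arm.hand_in())"
```

```text
the job is handed in; nothing more can be done
None
```

The torch is back in its cradle: I felt both clips snap, pressed it onto the seat with about 12 N at most, let go and backed the gripper clear, then handed the job in at about 15 s; the hand-in gave no verdict.

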